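# Hang the pots in the spray bay and lacquer them

## Robot

A 6-joint arm with a two-finger parallel gripper is mounted at the origin on the work surface. World frame = base frame: x ahead of the robot, y to its left, z up, the work surface at z = 0. Lengths are in m, angles in rad, forces in N, time in s.
With the tool pointing down it reaches from about 0.25 to 0.775 m from the base axis. Payload 8.9 kg.
Tool frame: the origin (TCP) lies at the very end of the fingers, on their centre line; the grasp point (between the pads) lies bot.pinch_z behind it (bot.pinch_z is the distance from the TCP to the grasp point, in m); z points along the fingers, y is the line along which they close (so a half turn about z gives the same grasp; the last joint's range is limited). The gripper opens to 85 mm and grips with 20 to 120 N. Pads are 22 mm wide; open, the fingers measure 114 mm over their backs; the gripper's body (76 mm by 85 mm) begins 54 mm behind the grasp point. The pads swing forward as they close: fully open they stand 13 mm farther back than shut.
Start: joints at [-1.362, 0.291, -0.153, 1.127, 0, 1.431], TCP at [0.179, -0.494, 0.231] pointing down, gripper open.
Joint ranges: [-2.52, 2.52], [-0.91, 1.74], [-1.3, 1.37], [-1.96, 2.02], [-1.52, 1.47], [-3.14, 3.14]. Speed limits (rad/s): [2.22, 2.22, 2.79, 3.14, 3.14, 3.14].

## Interface

Orientations are given as a unit quaternion [x, y, z, w].
In Python, from rig import bot gives the robot as it stands.
- The arm moves only by the shell command python3 -m handwheel 'ROWS' [FORCE]. ROWS is JSON, a list of rows, each a list of 5 numbers: the opening, from -1 (shut) to 1 (fully open), then the shift along the tool's x, y, z scaled (see below), then the turn about the tool's z scaled (see below). A call has 1 to 10 rows; each row is the pose to reach, as a shift and turn from the pose commanded when the call began, along the tool's axes at that moment; what a row does not reach only later rows make up. The controller multiplies each number of a shift by 100 mm and each number of a turn by 90 degrees. A row lasts 1/8 s, in which the tool goes at most 62.5 mm and 10.7 degrees, less where a joint would pass 70% of its speed; a pose out of reach is approached as far as the arm can. A call with a number of a shift or a turn outside -1 to 1 is refused whole. A call with a gripper value outside its range is refused whole. The fingers move at their own pace and stop on an object; FORCE is the grip in N (left out, the last holds). Time passes only in rows, so rows that repeat a pose let the fingers close. It gives the time, the measured TCP pose, the force, the opening and the grip force at its end, in the units of the state.
- bot.read_state(): the state, without advancing time (a new reading comes with each control period).
- bot.camera(name): name is "scene" or "top" or "wrist"; returns a dict with "img" (420x560x3 uint8, red, green, blue), "fx", "fy", "cx", "cy" (pixels), "world_from_camera" (4x4, takes a point from camera to world coordinates); the wrist camera has in their place "mount" (4x4, takes a point from camera to tool coordinates, whose origin is the TCP and whose axes are the flange's). Camera axes: x right, y down, z forward; pixel columns grow to the right and rows downward; lengths in m; the calibration is good to about 2 mm. A picture is of the moment at which its call begins: read the wrist's pose just before it. There is no depth.
- bot.sign_off(): hands the job in; it is judged then, once.
The state is a dict: "clock": time; "qpos": joint angles; "qd": joint speeds; "joint_torque": joint torques, N m; "position": TCP position; "ee_rot": TCP orientation; "wrist_force": force on the tool from outside, world axes, zero at the start; "ft_torque": the same for the moment, N m; "grip_width": opening from 0.0 (shut) to 1.0 (fully open); "finger_force": force on a finger pad.
Only numpy, scipy, OpenCV 4.12 (cv2) and the standard library are available. Lean on these libraries where they do the work, as an engineer would, in place of code of your own. Each camera call takes 0.05 s, during which the arm holds its last target. There are 200 camera calls.

## Task

Hook every hang-on pot (the ones with a hook; leave the plain pot standing) over the loading end of the steel rail, the bare part before the black band on the robot's right, and slide each along the rail, without lifting it off there, until the whole pot is past the band and hangs free under where the clear guard comes down. Then lower the guard gently onto its stop, and only then give the spray can's cap a press, right down, and let it spring back up.

Things in the scene. Friction and masses are not known exactly. Their poses are not given: they have to be found in the camera images.
- potA: Hang-on pot (absent: None from the start). Round tin pot, 76 mm across the rim, 60 high, about 0.2 kg, with a dark flat-bar hook above its mouth, a wooden grip block on top. Origin: centre of the underside, z up. Its hook opens towards its own +x, which at the start points roughly away from the robot. Hanging: underside 25 mm up, rail centre line at pot height 110
- potB: Same as potA, present or absent. All hooks (mm, pot frame): strap across mouth, height 58-62; a stem 24 wide (y) rises from it at x -16 to -12; roof-shaped seat over the axis, inner ridge at height 118, eaves 107; lip at x 12 to 16, down to height 92. The rail enters from +x between strap and lip (heights 62-92), then goes up between stem and lip (24 apart) as the pot is lowered
- potC: Same as potA, present or absent. The grip block of all pots: 20 x 20 mm, on the pot's axis, heights 120 to 165 mm, sides along the pot's x and y
- potD: Same as potA, present or absent
- station: Spray rail, fixed: level steel bar 12 mm thick along this body's y, centre line 135 mm up. Origin: on the table under its middle, +x away from the robot. 16 mm posts, 150 high, at y -230 and 230, on feet 8 high, 40 wide, x -40 to 130. Loading end y -220 to -60 (robot's right), spray bay y -40 to 222. Rear posts 12 square, 214 high, at x 101, y -50 and 230, carry the guard
- mark (a point): Middle of the 16 mm wide black band on the bar (station y = -50, height 135), where the spray bay begins; axes as the station's
- rail_end (a point): End of the spray bay: the face of the far (+y) post, on the bar's centre line (station y = 222 mm); axes as the station's
- guard (a joint): Clear flat guard over the spray bay, 5 mm thick, 250 wide (y), 148 from hinge to free edge (a 10 mm round bar). Hinge along y. 0 = lowered, level on its stop, reaching from the hinge towards the robot; about 1.6 rad = upright, as at the start. Stiff hinge: stays where left; about 2 N at the edge moves it. Lowered, it clears hanging pots' grip blocks by 15 mm
- guard_hinge (a point): Middle of the guard's hinge line, 208 mm above the table, at station x = 95, y = 90
- guard_edge (a point): Middle of the guard's free edge (centre of the 10 mm bar)
- can: Fixed spray can, 66 mm across, 166 mm high, in a 100 mm wide, 12 mm high round foot, to the left of the rail. Origin: centre of the underside
- cap_top (a point): Centre of the top face of the can's white spray cap (34 mm across, its top 198 mm above the table when up)
- cap (a joint): Spray cap, m pressed down: 0 = up, 0.008 = fully down; springs back; takes about 2 N to start and 6 N to bottom
- plainpot: Bystander: the same round tin pot without a hook, 76 mm across, 60 high, standing left of the rail. Origin: centre of the underside
Not all that is in view belongs to the job. Leave any blue or turquoise look-alike of the potB alone.

How it is judged:
By the outcome, as a careful person would: the job done as asked, in the order asked, and still so for the second after the job is handed in, with the robot touching nothing.
Of potA, potB, potC, potD only 2 to 3 are there at a start; the rules pass over those that are not, and their reading is None.
At some moment in a run one of potA, potB, potC, potD may be knocked a few centimetres aside while the robot is not near it.
Once in a run the grip may slacken for a moment while it holds something.
It also fails if it takes over 210 s, if anything falls off the work surface, if the arm or the gripper's body presses on something with over 40 N, if the wrist force passes 120 N, or if a joint passes its speed limit or range.

## Working session

There is one attempt and no reset: what is moved stays moved. The work goes in short steps, Python scripts to look and compute and a shell command to move; the robot and the scene stay as the last step left them, time stands still between calls to the robot, and variables do not carry over. Pictures are saved under pics/ and viewed, at most 14 in all, crops included, and the job is handed in when it is done.

```bash
ls; mkdir -p pics
cat > h.py <<'E'
import numpy as np, cv2
from rig import bot
from scipy.spatial.transform import Rotation as R
def snap(n,f):
    s=bot.read_state(); c=bot.camera(n); cv2.imwrite(f'pics/{f}.png',c['img'][:,:,::-1])
    T=c.get('world_from_camera')
    if T is None:
        W=np.eye(4);W[:3,:3]=R.from_quat(s['ee_rot']).as_matrix();W[:3,3]=s['position'];T=W@np.array(c['mount'])
    np.savez(f'pics/{f}.npz',T=np.array(T),k=[c['fx'],c['fy'],c['cx'],c['cy']]);return c
def ray(f,u,v,z):
    d=np.load(f'pics/{f}.npz');T=d['T'];fx,fy,cx,cy=d['k']
    r=T[:3,:3]@[(u-cx)/fx,(v-cy)/fy,1];o=T[:3,3];return o+r*(z-o[2])/r[2]
def proj(f,p):
    d=np.load(f'pics/{f}.npz');T=d['T'];fx,fy,cx,cy=d['k']
    q=T[:3,:3].T@(np.array(p)-T[:3,3]);return np.round([fx*q[0]/q[2]+cx,fy*q[1]/q[2]+cy],1)
def st():
    s=bot.read_state();print('t',round(s['clock'],2),'pos',np.round(s['position'],4),'yaw(tool x)',np.round(R.from_quat(s['ee_rot']).as_matrix()[:,0],3),'F',np.round(s['wrist_force'],1),'grip',round(s['grip_width'],3),np.round(s['finger_force'],1))
E
python3 - <<'E'
from h import *
for n in('scene','top'):
    snap(n,n+'0'); d=np.load(f'pics/{n}0.npz');print(n,d['k'],np.round(d['T'],3))
st();print(bot.pinch_z); print(R.from_quat(bot.read_state()['ee_rot']).as_matrix().round(3))
E
```

```text
pics
scene [491.69360884 491.69360884 279.54852293 217.48432562] [[-0.285  0.595 -0.751  1.346]
 [ 0.958  0.182 -0.219  0.301]
 [ 0.006 -0.782 -0.623  0.911]
 [ 0.     0.     0.     1.   ]]
top [427.82687862 427.82687862 283.87848857 205.81269874] [[ 0.016 -0.998  0.061  0.364]
 [-1.    -0.016 -0.002  0.031]
 [ 0.002 -0.061 -0.998  1.129]
 [ 0.     0.     0.     1.   ]]
t 0.1 pos [ 0.1789 -0.4932  0.2308] yaw(tool x) [0.94  0.341 0.   ] F [-0.5  0.1  0.3] grip 1.001 0.0
0.0187
[[ 0.94   0.341 -0.   ]
 [ 0.341 -0.94   0.001]
 [ 0.    -0.001 -1.   ]]
```

View pics/scene0.png

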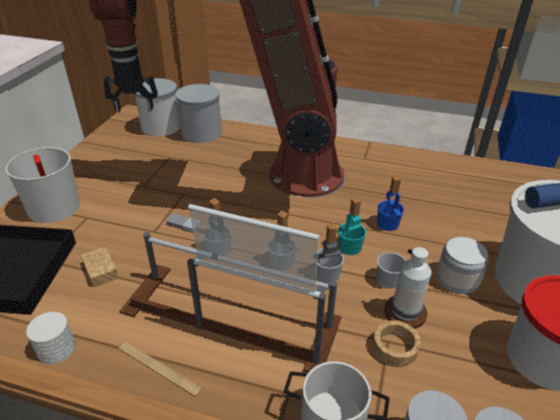

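View pics/top0.png

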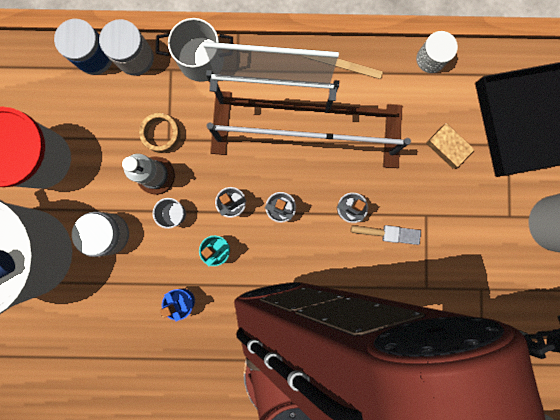

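The scene view shows three hooked tin pots in front of the rail. In the top view their rims are near (231,202), (282,206) and (353,207). Blue and teal decoys stand at (178,304) and (214,250), the rail posts are at (212,128) and (407,143), and the band is near (330,136). The cap is near (130,163). I'll enlarge this area.

Run:
```python
import cv2
i=cv2.imread('pics/top0.png')
cv2.imwrite('pics/top0c.png',cv2.resize(i[110:230,190:420],None,fx=3.45,fy=3.45,interpolation=cv2.INTER_CUBIC))
```

```text
(no output)
```

View pics/top0c.png

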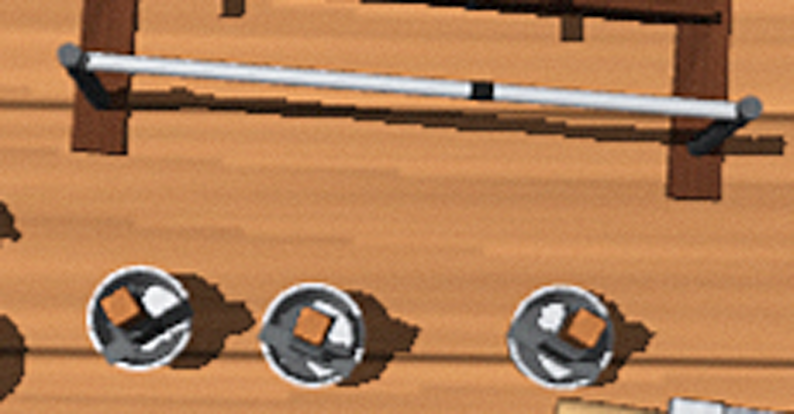

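The crop shows the posts at (70,54) and (749,107), and the band at (482,90). The block tops are at (120,307), (311,326) and (587,327), and the rims at (139,317), (312,335) and (561,336).

Run:
```python
from h import *
g=lambda u,v,z:ray('top0',190+u/3.45,110+v/3.45,z)
a=g(70,54,.15);b=g(749,107,.15);d=a-b
print('posts',a,b,np.linalg.norm(d),'station',(a+b)/2,'dir y',d/np.linalg.norm(d),np.degrees(np.arctan2(-d[0],d[1])))
print('band',g(482,90,.141),'pred',(a+b)/2-d/np.linalg.norm(d)*.05)
for n,p,q in(('L',(120,307),(139,317)),('M',(311,326),(312,335)),('R',(587,327),(561,336))):print(n,g(*p,.165),g(*q,.06))
print('cap',ray('top0',130,163,.198))
print('decoy teal',ray('top0',214,251,.06),'plain',ray('top0',169,213,.06),ray('top0',178,304,.06))
```

```text
posts [0.60753915 0.20328864 0.15      ] [ 0.57886117 -0.25309586  0.15      ] 0.4572846353924152 station [ 0.59320016 -0.02490361  0.15      ] dir y [0.06271364 0.99803156 0.        ] -3.5955862210286065
band [ 0.58957529 -0.07474088  0.141     ] pred [ 0.59006448 -0.07480519  0.15      ]
L [0.43651897 0.16356471 0.165     ] [0.43735008 0.1640143  0.06      ]
M [0.42601961 0.03834129 0.165     ] [0.42623641 0.03827552 0.06      ]
R [ 0.42820061 -0.14232181  0.165     ] [ 0.42834392 -0.14239567  0.06      ]
cap [0.50983478 0.36854104 0.198     ]
decoy teal [0.31434571 0.20165321 0.06      ] plain [0.4071061  0.31645438 0.06      ] [0.18286526 0.28709197 0.06      ]
```

Run:
```python
import cv2,numpy as np
i=cv2.imread('pics/top0.png')
c=[cv2.resize(i[183:223,x-20:x+20],None,fx=6.6,fy=6.6,interpolation=cv2.INTER_CUBIC) for x in(230,281,354)]
cv2.imwrite('pics/pots.png',np.hstack(c));
```

```text
(no output)
```

View pics/pots.png

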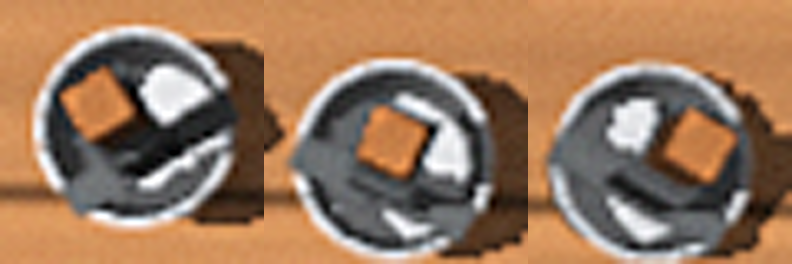

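Strap and block edges agree for R (yaw about -28°) and M (about -20°). For L I read about +35 to +40°. Next I move above R and refine with the wrist camera.

```bash
H="python3 -m handwheel"; 
python3 -m handwheel '[[0.1,0.5,-0.35,-0.3,0],[0.1,1,-0.69,-0.3,0],[0.1,1,-0.69,-0.3,0]]' 
python3 -m handwheel '[[0.1,0.5,-0.35,0,0],[0.1,1,-0.69,0,0],[0.1,1,-0.69,0,0]]' >/dev/null
python3 -m handwheel '[[0.1,0.5,-0.35,0,0],[0.1,1,-0.69,0,0],[0.1,1,-0.69,0,0]]' >/dev/null
python3 -m handwheel '[[0.1,0.5,-0.35,0,0.1],[0.1,0.54,-0.38,0,0.2],[0.1,0.54,-0.38,0,0.3],[0.1,0.54,-0.38,0,0.4],[0.1,0.54,-0.38,0,0.53],[0.1,0.54,-0.38,0,0.53],[0.1,0.54,-0.38,0,0.53]]'
python3 - <<'E'
from h import *
st();snap('wrist','w1');c=bot.camera('wrist');print(np.round(c['mount'],3))
E
```

```text
clock: 0.48
position: [0.251, -0.3917, 0.2617]
ee_rot: [0.985, 0.175, 0.0, -0.0]
wrist_force: [-0.5, -1.2, 0.2]
grip_width: 0.552
finger_force: 0.0
clock: 2.1
position: [0.4278, -0.144, 0.2611]
ee_rot: [0.971, -0.239, -0.0, -0.0]
wrist_force: [-0.4, -0.0, -0.4]
grip_width: 0.551
finger_force: 0.0
t 2.1 pos [ 0.4278 -0.144   0.2611] yaw(tool x) [ 0.885 -0.465 -0.   ] F [-0.4 -0.  -0.4] grip 0.551 0.0
[[ 0.    -0.966 -0.258  0.065]
 [ 1.     0.    -0.     0.001]
 [ 0.    -0.258  0.966 -0.142]
 [ 0.     0.     0.     1.   ]]
```

View pics/w1.png

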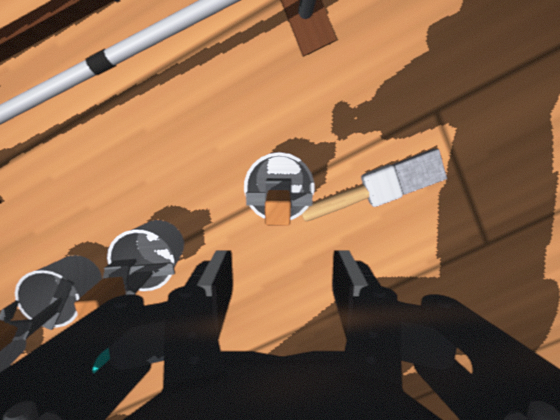

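The wrist view shows pot R's block square to the fingers and centred at column ~278, so I grasp it.

```bash
python3 -m handwheel '[[0.1,0,0,0.4,0],[0.1,0,0,0.8,0],[0.1,0,0,1,0],[0.1,0,0,1,0]]' >/dev/null
python3 -m handwheel '[[0.1,0,-0.01,0.33,0],[0.1,0,-0.01,0.33,0],[0.1,0,-0.01,0.33,0]]'
python3 -m handwheel '[[-0.3,0,0,0,0],[-0.6,0,0,0,0],[-1,0,0,0,0],[-1,0,0,0,0],[-1,0,0,0,0],[-1,0,0,0,0]]' 40
python3 -m handwheel '[[-1,0,0,-0.1,0],[-1,0,0,-0.3,0],[-1,0,0,-0.6,0],[-1,0,0,-0.6,-0.1],[-1,0,0,-0.6,-0.2],[-1,0,0,-0.6,-0.27],[-1,0,0,-0.6,-0.27],[-1,0,0,-0.6,-0.27]]'
python3 -c "from h import *;st()"
```

```text
clock: 3.08
position: [0.4289, -0.143, 0.1297]
ee_rot: [0.971, -0.239, 0.001, -0.0]
wrist_force: [-0.4, 0.4, 0.4]
grip_width: 0.551
finger_force: 0.0
clock: 3.82
position: [0.429, -0.1428, 0.1292]
ee_rot: [0.971, -0.239, 0.001, -0.0]
wrist_force: [-0.7, 1.9, 6.7]
grip_width: 0.226
finger_force: 42.4
clock: 4.82
position: [0.4281, -0.1426, 0.1885]
ee_rot: [1.0, -0.031, 0.0, -0.0]
wrist_force: [-0.0, -0.2, -1.0]
grip_width: 0.226
finger_force: 41.2
t 4.83 pos [ 0.4281 -0.1426  0.1885] yaw(tool x) [ 0.998 -0.062  0.   ] F [-0.  -0.2 -1. ] grip 0.226 41.2
```

```bash
python3 -m handwheel '[[-1,0.2,0,0,0],[-1,0.5,0,0,0],[-1,0.8,0,0,0],[-1,1,0,0,0],[-1,1,0,0,0]]' >/dev/null
python3 -m handwheel '[[-1,0.15,0,0,0],[-1,0.3,0,0,0],[-1,0.45,0,0,0],[-1,0.57,0,0,0],[-1,0.57,0,0,0],[-1,0.57,0,0,0]]'
python3 - <<'E'
from h import *
st();snap('wrist','w2');snap('scene','s2')
i=cv2.imread('pics/s2.png')[190:380,90:350];cv2.imwrite('pics/s2c.png',cv2.resize(i,None,fx=3,fy=3,interpolation=cv2.INTER_CUBIC))
E
```

```text
clock: 6.2
position: [0.5842, -0.1518, 0.1883]
ee_rot: [1.0, -0.03, -0.0, -0.001]
wrist_force: [-0.1, -1.0, -0.3]
grip_width: 0.226
finger_force: 41.0
t 6.2 pos [ 0.5842 -0.1518  0.1883] yaw(tool x) [ 0.998 -0.06  -0.   ] F [-0.1 -1.  -0.3] grip 0.226 41.0
```

View pics/s2c.png

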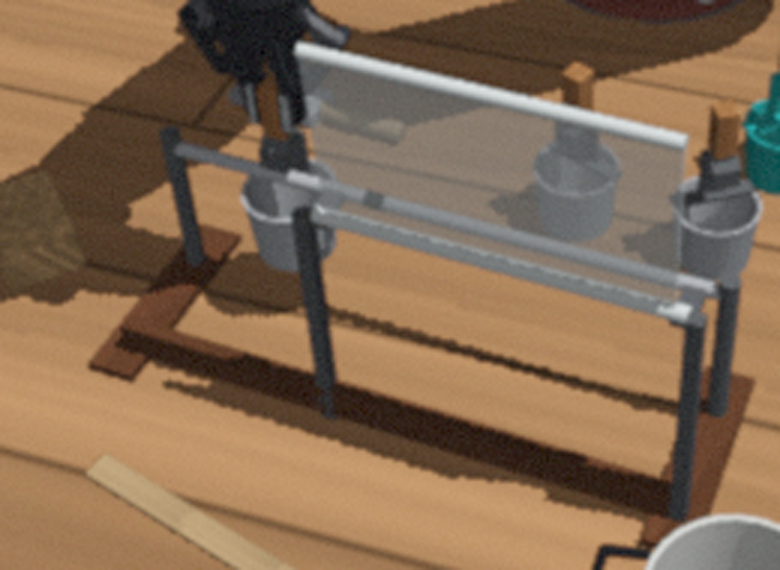

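The scene crop shows the bar crossing the pot at about (285,175), between the strap and the lip, so it has entered the mouth. I lower it.

```bash
python3 -m handwheel '[[-1,0,0,0.08,0],[-1,0,0,0.16,0],[-1,0,0,0.2,0],[-1,0,0,0.2,0]]'
python3 -m handwheel '[[-1,0,0,0.05,0],[-1,0,0,0.1,0],[-1,0,0,0.14,0],[-1,0,0,0.14,0]]'
```

```text
clock: 6.8
position: [0.5847, -0.1518, 0.1678]
ee_rot: [1.0, -0.03, -0.0, -0.001]
wrist_force: [0.1, 0.5, -2.5]
grip_width: 0.231
finger_force: 41.1
clock: 7.3
position: [0.5865, -0.1523, 0.155]
ee_rot: [1.0, -0.03, 0.002, -0.0]
wrist_force: [5.5, 0.0, -0.5]
grip_width: 0.226
finger_force: 41.4
```

```bash
python3 -m handwheel '[[-1,0.03,0,0,0],[-1,0.03,0,0,0],[-1,0.03,0,0,0]]'
python3 -m handwheel '[[-1,0,0,0.02,0],[-1,0,0,0.02,0],[-1,0,0,0.02,0]]'
```

```text
clock: 7.68
position: [0.5877, -0.152, 0.1541]
ee_rot: [1.0, -0.03, -0.0, -0.0]
wrist_force: [1.6, -0.0, -0.7]
grip_width: 0.229
finger_force: 41.2
clock: 8.05
position: [0.5879, -0.152, 0.1539]
ee_rot: [1.0, -0.03, 0.001, -0.0]
wrist_force: [-5.0, 1.5, 14.1]
grip_width: 0.228
finger_force: 43.3
```

It is seated with the pot's underside at about 25 mm. I relieve the downward press and slide it.

```bash
python3 -m handwheel '[[-1,0,0,-0.015,0],[-1,0,-0.1,-0.015,0],[-1,0,-0.25,-0.015,0],[-1,0,-0.4,-0.015,0],[-1,0,-0.55,-0.015,0],[-1,0,-0.7,-0.015,0],[-1,0,-0.85,-0.015,0],[-1,0,-1,-0.015,0],[-1,0,-1,-0.015,0]]'
python3 -m handwheel '[[-1,0,-0.1,0,0],[-1,0,-0.25,0,0],[-1,0,-0.4,0,0],[-1,0,-0.55,0,0],[-1,0,-0.7,0,0],[-1,0,-0.85,0,0],[-1,0,-1,0,0],[-1,0,-1,0,0]]'
```

```text
clock: 9.18
position: [0.5941, -0.0497, 0.154]
ee_rot: [1.0, -0.029, 0.0, -0.002]
wrist_force: [-0.6, 4.2, 4.3]
grip_width: 0.228
finger_force: 41.8
clock: 10.18
position: [0.5998, 0.0447, 0.1541]
ee_rot: [1.0, -0.025, 0.0, -0.004]
wrist_force: [1.2, 3.0, 2.3]
grip_width: 0.229
finger_force: 41.5
```

```bash
python3 -m handwheel '[[-1,0,-0.1,0,0],[-1,0,-0.25,0,0],[-1,0,-0.4,0,0],[-1,0,-0.55,0,0],[-1,0,-0.7,0,0],[-1,0,-0.85,0,0],[-1,0,-0.97,0,0],[-1,0,-1.0,0,0],[-1,0,-1.0,0,0],[-1,0,-1,0,0]]'
python3 - <<'E'
from h import *
st();snap('scene','s3');snap('top','t3');snap('wrist','w3')
i=cv2.imread('pics/s3.png')[170:380,120:430];cv2.imwrite('pics/s3c.png',cv2.resize(i,None,fx=2.5,fy=2.5,interpolation=cv2.INTER_CUBIC))
E
```

```text
clock: 11.42
position: [0.6036, 0.1, 0.1545]
ee_rot: [1.0, 0.012, -0.003, -0.021]
wrist_force: [-7.3, -3.3, 9.1]
grip_width: 0.225
finger_force: 42.7
t 11.43 pos [0.6036 0.1    0.1545] yaw(tool x) [ 1.     0.023 -0.005] F [-7.3 -3.3  9.1] grip 0.225 42.7
```

View pics/s3c.png

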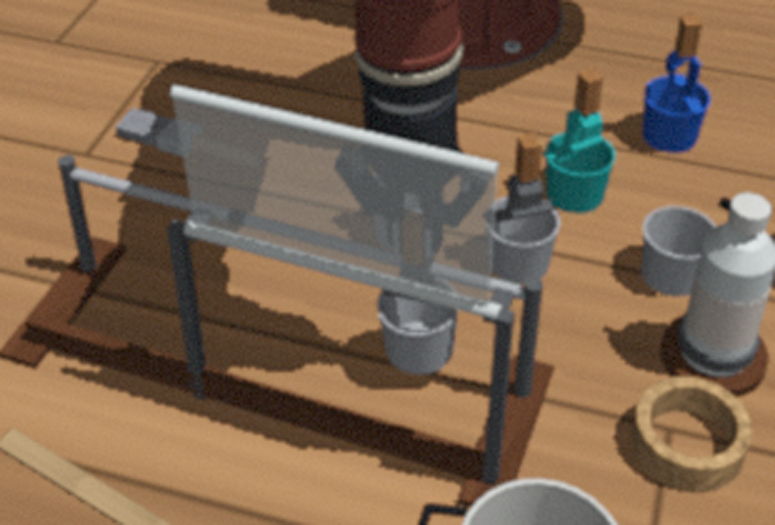

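The pot hangs on the bar at (415,330), but it stopped early at y=0.10 instead of ~0.145, and the tool has turned a few degrees. I check the joints and the top view.

Run:
```python
from h import *
s=bot.read_state();print(np.round(s['qpos'],3),np.round(s['qd'],3),np.round(s['joint_torque'],1),np.round(s['ft_torque'],2))
i=cv2.imread('pics/t3.png')[20:280,150:430];cv2.imwrite('pics/t3c.png',cv2.resize(i,None,fx=2.2,fy=2.2,interpolation=cv2.INTER_CUBIC))
```

```text
[ 0.022  0.504 -0.035  1.036  0.042  3.141] [ 0.    -0.    -0.001  0.    -0.    -0.   ] [  1.6 -62.4  33.2  -3.4   1.4  -0.1] [-0.99  1.75 -0.01]
```

View pics/t3c.png

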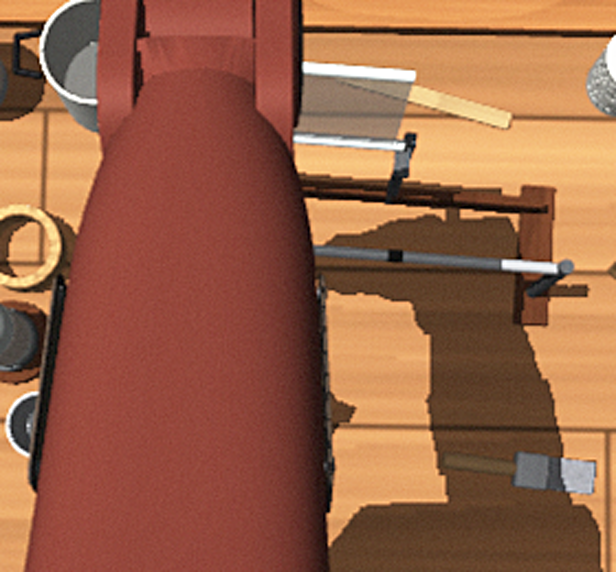

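Joint 6 has reached its end (3.14), so nothing is blocked. I back off, release the pot where it hangs, half-turn the tool and regrasp.

```bash
python3 -m handwheel '[[-1,0,0.3,0,-0.05],[-1,0,0.6,0,-0.06],[-1,0,0.8,0,-0.06],[-1,0,0.9,0,-0.06],[-1,0,0.9,0,-0.06],[-1,0,0.9,0,-0.06]]'
python3 -c "from h import *;st();print(bot.read_state()['qpos'])"
python3 -m handwheel '[[-0.3,0,0,0,0],[0,0,0,0,0],[0.1,0,0,0,0],[0.1,0,0,0,0],[0.1,0,0,0,0]]'
python3 -m handwheel '[[0.1,0,0,-0.3,0],[0.1,0,0,-0.7,0],[0.1,0,0,-0.8,0],[0.1,0,0,-0.8,0]]' >/dev/null
python3 -m handwheel '[[0.1,0,0,0,-0.11],[0.1,0,0,0,-0.22],[0.1,0,0,0,-0.33],[0.1,0,0,0,-0.44],[0.1,0,0,0,-0.55],[0.1,0,0,0,-0.66],[0.1,0,0,0,-0.77],[0.1,0,0,0,-0.88],[0.1,0,0,0,-0.97],[0.1,0,0,0,-0.97]]' >/dev/null
python3 -m handwheel '[[0.1,0,0,0,-0.11],[0.1,0,0,0,-0.22],[0.1,0,0,0,-0.33],[0.1,0,0,0,-0.44],[0.1,0,0,0,-0.55],[0.1,0,0,0,-0.66],[0.1,0,0,0,-0.77],[0.1,0,0,0,-0.88],[0.1,0,0,0,-0.97],[0.1,0,0,0,-0.97]]'
python3 - <<'E'
from h import *
st();snap('wrist','w4');print(bot.read_state()['qpos'])
E
```

```text
clock: 12.32
position: [0.6064, 0.0109, 0.1524]
ee_rot: [0.998, 0.059, -0.0, -0.022]
wrist_force: [-10.9, 0.1, 22.0]
grip_width: 0.23
finger_force: 45.9
t 12.32 pos [0.6064 0.0109 0.1524] yaw(tool x) [0.993 0.117 0.002] F [-10.9   0.1  22. ] grip 0.23 45.9
[-0.12554257  0.49903886 -0.04968005  1.03073484  0.04285817  2.89836245]
clock: 12.95
position: [0.6076, 0.0098, 0.1506]
ee_rot: [0.998, 0.058, 0.0, -0.021]
wrist_force: [0.2, -0.5, -0.1]
grip_width: 0.551
finger_force: 0.0
clock: 15.95
position: [0.6075, 0.0064, 0.2299]
ee_rot: [-0.009, 1.0, 0.021, -0.001]
wrist_force: [-0.3, -0.4, -0.0]
grip_width: 0.552
finger_force: 0.0
t 15.95 pos [0.6075 0.0064 0.2299] yaw(tool x) [-1.    -0.019  0.002] F [-0.3 -0.4 -0. ] grip 0.552 0.0
[-0.13196314  0.45471278  0.08694981  1.21151362  0.04141874 -0.14939078]
```

View pics/w4.png

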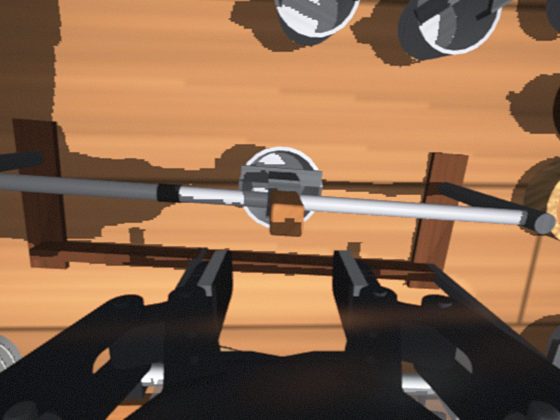

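The wrist view shows the pot hanging properly, with the seat on the bar and the block top at about (286,220). The tool kept a 2.4° tilt from the joint limit.

Run:
```python
from h import *
s=bot.read_state();M=R.from_quat(s['ee_rot']).as_matrix();p=np.array(s['position'])
b=ray('w4',286,221,.19);print('block top',b)
print('band',ray('w4',168,192,.141),'Lpost',ray('w4',540,222,.15))
q=b-[0,0,.0375]; print('tool shift to TCP at pot h 127.5',M.T@(q-p)); print(M.round(3))
```

```text
block top [0.5963169  0.00961245 0.19      ]
band [ 0.5896086  -0.07278707  0.141     ] Lpost [0.60774217 0.20159129 0.15      ]
tool shift to TCP at pot h 127.5 [1.09317067e-02 8.96206448e-05 7.76146577e-02]
[[-1.    -0.017 -0.003]
 [-0.017  0.999  0.042]
 [ 0.002  0.042 -0.999]]
```

```bash
python3 -m handwheel '[[0.1,0.11,0,0,0.05],[0.1,0.11,0,0.3,0.05],[0.1,0.11,0,0.6,0.05],[0.1,0.11,0,0.775,0.05],[0.1,0.11,0,0.775,0.05]]' >/dev/null
python3 -m handwheel '[[-0.3,0,0,0,0],[-0.6,0,0,0,0],[-1,0,0,0,0],[-1,0,0,0,0],[-1,0,0,0,0]]' 40
python3 -m handwheel '[[-1,0,0.1,0.004,0],[-1,0,0.25,0.01,0],[-1,0,0.4,0.016,0],[-1,0,0.55,0.022,0],[-1,0,0.7,0.028,0],[-1,0,0.7,0.028,0]]'
python3 -m handwheel '[[-1,0,0.1,0.004,0],[-1,0,0.25,0.01,0],[-1,0,0.4,0.016,0],[-1,0,0.55,0.022,0],[-1,0,0.66,0.026,0],[-1,0,0.66,0.026,0]]'
python3 -c "from h import *;st();print(bot.read_state()['qpos'])"
```

```text
clock: 17.25
position: [0.5973, 0.0094, 0.1543]
ee_rot: [0.028, 0.999, 0.021, -0.001]
wrist_force: [-0.8, 2.0, 6.6]
grip_width: 0.227
finger_force: 41.4
clock: 18.0
position: [0.6016, 0.0806, 0.1543]
ee_rot: [0.027, 0.999, 0.022, -0.0]
wrist_force: [2.6, 6.0, 5.5]
grip_width: 0.228
finger_force: 41.5
clock: 18.75
position: [0.6055, 0.1456, 0.1543]
ee_rot: [0.028, 0.999, 0.021, -0.0]
wrist_force: [3.6, 2.6, 4.6]
grip_width: 0.227
finger_force: 41.4
t 18.75 pos [0.6055 0.1456 0.1543] yaw(tool x) [-0.998  0.055  0.002] F [3.6 2.6 4.6] grip 0.227 41.4
[ 0.09623329  0.51670656 -0.01456252  1.03465761  0.04260115  0.15178056]
```

```bash
python3 -m handwheel '[[-0.3,0,0,0,0],[0,0,0,0,0],[0.1,0,0,0,0],[0.1,0,0,0,0]]' >/dev/null
python3 -m handwheel '[[0.1,0,0,-0.3,0],[0.1,0,0,-0.7,0],[0.1,0,0,-0.9,0],[0.1,0,0,-0.9,0]]'
python3 -m handwheel '[[0.1,0.5,-0.3,0,0],[0.1,0.9,-0.57,0,0],[0.1,0.9,-0.57,0,0]]' >/dev/null
python3 -m handwheel '[[0.1,0.5,-0.3,0,0.1],[0.1,0.83,-0.57,0,0.18],[0.1,0.83,-0.57,0,0.18],[0.1,0.83,-0.57,0,0.18]]' >/dev/null
python3 - <<'E'
from h import *
st();snap('wrist','w5')
E
```

```text
clock: 19.75
position: [0.6053, 0.1415, 0.2448]
ee_rot: [0.028, 0.999, 0.021, -0.0]
wrist_force: [-0.1, 0.2, -0.1]
grip_width: 0.551
finger_force: 0.0
t 20.62 pos [0.4262 0.0376 0.2392] yaw(tool x) [-0.943  0.331  0.015] F [-0.5  0.1 -0.6] grip 0.551 0.0
```

View pics/w5.png

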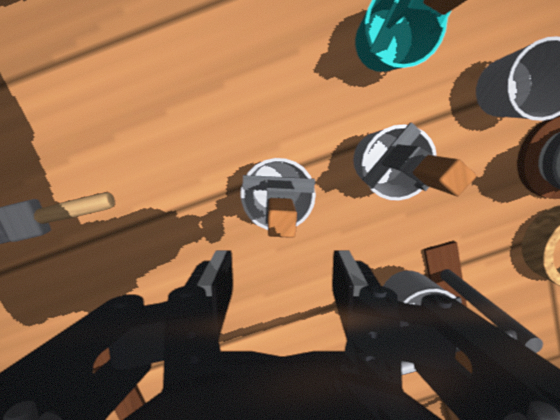

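M's block is square to the fingers with its top at about (283,229). L is unmoved at (398,160).

Run:
```python
from h import *
s=bot.read_state();M=R.from_quat(s['ee_rot']).as_matrix();p=np.array(s['position'])
b=ray('w5',283,229,.165);print('block top',b,'rim',ray('w5',279,193,.06))
b[:2]=.5*(b[:2]+[.426,.0383]); print('shift',M.T@(b-[0,0,.037]-p)); print(M.round(3))
print('L rim',ray('w5',397,162,.06), 'top',ray('w5',459,180,.165))
```

```text
block top [0.43114968 0.03894722 0.165     ] rim [0.42583414 0.04124115 0.06      ]
shift [-0.00348587 -0.00280524  0.11117989]
[[-0.944  0.331 -0.001]
 [ 0.331  0.943  0.042]
 [ 0.015  0.039 -0.999]]
L rim [0.43620108 0.16357057 0.06      ] top [0.43957359 0.16537495 0.165     ]
```

```bash
python3 -m handwheel '[[0.1,-0.02,-0.03,0.4,0],[0.1,-0.02,-0.03,0.8,0],[0.1,-0.02,-0.03,1,0],[0.1,-0.02,-0.03,1,0]]' >/dev/null
python3 -m handwheel '[[0.1,0,0,0.11,0],[0.1,0,0,0.11,0],[0.1,0,0,0.11,0]]'
python3 -m handwheel '[[-0.3,0,0,0,0],[-0.6,0,0,0,0],[-1,0,0,0,0],[-1,0,0,0,0],[-1,0,0,0,0],[-1,0,0,0,0]]' 40
python3 -m handwheel '[[-1,0,0,-0.1,0],[-1,0,0,-0.3,0],[-1,0,0,-0.6,0],[-1,0,0,-0.6,-0.1],[-1,0,0,-0.6,-0.18],[-1,0,0,-0.6,-0.18],[-1,0,0,-0.6,-0.18]]'
python3 -c "
from h import *;st();s=bot.read_state();M=R.from_quat(s['ee_rot']).as_matrix();print(M.round(3))
for q in ([.47,-.155],[.5875,-.158]):print(M.T@(np.array([*q,.188])-s['position']))"
```

```text
clock: 21.55
position: [0.4264, 0.0386, 0.1288]
ee_rot: [0.168, 0.985, 0.021, -0.004]
wrist_force: [-0.3, -0.8, 0.7]
grip_width: 0.553
finger_force: 0.0
clock: 22.3
position: [0.4261, 0.0381, 0.129]
ee_rot: [0.169, 0.985, 0.02, -0.004]
wrist_force: [-3.0, -1.1, 7.1]
grip_width: 0.235
finger_force: 38.6
clock: 23.18
position: [0.4261, 0.0361, 0.1885]
ee_rot: [0.029, 0.999, 0.021, -0.002]
wrist_force: [-0.0, -0.3, -1.7]
grip_width: 0.229
finger_force: 39.7
t 23.18 pos [0.4261 0.0361 0.1885] yaw(tool x) [-0.998  0.059  0.004] F [-0.  -0.3 -1.7] grip 0.229 39.7
[[-0.998  0.059 -0.002]
 [ 0.059  0.997  0.042]
 [ 0.004  0.042 -0.999]]
[-0.05505513 -0.18804902 -0.00766138]
[-0.172528   -0.18414423 -0.00801771]
```

```bash
python3 -m handwheel '[[-1,-0.05,-0.2,-0.01,0],[-1,-0.1,-0.5,-0.02,0],[-1,-0.2,-0.8,-0.03,0],[-1,-0.25,-1,-0.04,0],[-1,-0.25,-1,-0.04,0]]' >/dev/null
python3 -m handwheel '[[-1,-0.05,-0.2,-0.01,0],[-1,-0.1,-0.5,-0.02,0],[-1,-0.2,-0.75,-0.03,0],[-1,-0.3,-0.85,-0.04,0],[-1,-0.3,-0.85,-0.04,0]]' 
python3 -m handwheel '[[-1,-0.15,0,0,0],[-1,-0.4,0,0,0],[-1,-0.6,0,0,0],[-1,-0.8,0,0,0],[-1,-0.95,0,0,0],[-1,-1,0,0,0],[-1,-1,0,0,0]]' >/dev/null
python3 -m handwheel '[[-1,-0.1,0,0,0],[-1,-0.17,0,0,0],[-1,-0.175,0,0,0],[-1,-0.175,0,0,0]]'
python3 - <<'E'
from h import *
st();s=bot.read_state();print(s['qpos'])
E
```

```text
clock: 24.42
position: [0.4711, -0.1515, 0.1882]
ee_rot: [0.028, 0.999, 0.021, -0.002]
wrist_force: [-0.5, 0.6, -2.1]
grip_width: 0.23
finger_force: 40.0
clock: 25.8
position: [0.5879, -0.1584, 0.1878]
ee_rot: [0.028, 0.999, 0.021, -0.002]
wrist_force: [-0.2, -0.2, -2.5]
grip_width: 0.229
finger_force: 40.1
t 25.8 pos [ 0.5879 -0.1584  0.1878] yaw(tool x) [-0.998  0.056  0.005] F [-0.2 -0.2 -2.5] grip 0.229 40.1
[-0.40361093  0.48804253  0.0286789   1.12999127  0.03786802 -0.34789669]
```

```bash
python3 -m handwheel '[[-1,0,0,0.08,0],[-1,0,0,0.16,0],[-1,0,0,0.22,0],[-1,0,0,0.22,0]]'
python3 -m handwheel '[[-1,0,0,0.05,0],[-1,0,0,0.1,0],[-1,0,0,0.12,0],[-1,0,0,0.12,0]]'
python3 -c "from h import *;st();snap('scene','s6');i=cv2.imread('pics/s6.png')[180:350,100:400];cv2.imwrite('pics/s6c.png',cv2.resize(i,None,fx=2.6,fy=2.6,interpolation=cv2.INTER_CUBIC))"
```

```text
clock: 26.3
position: [0.5875, -0.1573, 0.1651]
ee_rot: [0.028, 0.999, 0.021, -0.002]
wrist_force: [-0.0, -0.0, -2.4]
grip_width: 0.229
finger_force: 40.1
clock: 26.8
position: [0.5875, -0.1573, 0.1553]
ee_rot: [0.028, 0.999, 0.02, -0.002]
wrist_force: [-6.8, 0.8, 13.7]
grip_width: 0.225
finger_force: 42.5
t 26.8 pos [ 0.5875 -0.1573  0.1553] yaw(tool x) [-0.998  0.056  0.004] F [-6.8  0.8 13.7] grip 0.225 42.5
```

View pics/s6c.png

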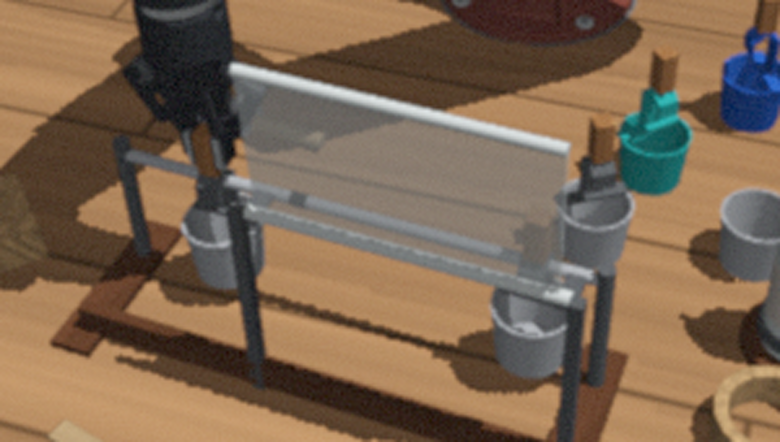

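Pot 1 hangs free near the far post, and pot 2's hook sits on the bar at (215,185). I slide pot 2.

```bash
python3 -m handwheel '[[-1,0.01,0,-0.01,0],[-1,0.01,0.1,-0.006,0],[-1,0.01,0.25,0,0],[-1,0.01,0.4,0.006,0],[-1,0,0.55,0.012,0],[-1,0,0.7,0.018,0],[-1,0,0.85,0.025,0],[-1,0,1,0.032,0],[-1,0,1,0.032,0]]'
python3 -m handwheel '[[-1,0,0.1,0.004,0],[-1,0,0.25,0.01,0],[-1,0,0.4,0.016,0],[-1,0,0.55,0.022,0],[-1,0,0.7,0.029,0],[-1,0,0.85,0.035,0],[-1,0,1,0.042,0],[-1,0,1,0.042,0]]'
python3 -m handwheel '[[-1,0,0.1,0.004,0],[-1,0,0.2,0.008,0],[-1,0,0.21,0.008,0],[-1,0,0.21,0.008,0]]'
python3 -c "from h import *;st()"
```

```text
clock: 27.98
position: [0.593, -0.0544, 0.1548]
ee_rot: [0.027, 0.999, 0.022, -0.002]
wrist_force: [-4.1, 4.4, 2.3]
grip_width: 0.229
finger_force: 40.9
clock: 28.98
position: [0.5991, 0.045, 0.1548]
ee_rot: [0.027, 0.999, 0.022, -0.002]
wrist_force: [-4.0, 3.0, 0.6]
grip_width: 0.232
finger_force: 40.7
clock: 29.48
position: [0.6003, 0.0644, 0.1549]
ee_rot: [0.028, 0.999, 0.022, -0.002]
wrist_force: [-2.5, 2.4, 0.1]
grip_width: 0.226
finger_force: 40.6
t 29.48 pos [0.6003 0.0644 0.1549] yaw(tool x) [-0.998  0.055  0.004] F [-2.5  2.4  0.1] grip 0.226 40.6
```

```bash
python3 -m handwheel '[[-0.3,0,0,0,0],[0,0,0,0,0],[0.1,0,0,0,0],[0.1,0,0,0,0]]' >/dev/null
python3 -m handwheel '[[0.1,0,0,-0.3,0],[0.1,0,0,-0.7,0],[0.1,0,0,-0.9,0],[0.1,0,0,-0.9,0]]'
python3 -m handwheel '[[0.1,0.5,0.2,0,0],[0.1,0.9,0.5,0,0],[0.1,0.9,0.5,0,0]]' >/dev/null
python3 -m handwheel '[[0.1,0.5,0.3,0,-0.1],[0.1,0.78,0.48,0,-0.2],[0.1,0.78,0.48,0,-0.3],[0.1,0.78,0.48,0,-0.4],[0.1,0.78,0.48,0,-0.4],[0.1,0.78,0.48,0,-0.4]]' >/dev/null
python3 - <<'E'
from h import *
st();snap('wrist','w7')
E
```

```text
clock: 30.48
position: [0.6015, 0.0599, 0.2463]
ee_rot: [0.028, 0.999, 0.021, 0.0]
wrist_force: [0.3, 0.2, 0.6]
grip_width: 0.548
finger_force: 0.0
t 31.6 pos [0.4384 0.1669 0.2491] yaw(tool x) [-0.843 -0.538 -0.02 ] F [-0.5  0.7  0.2] grip 0.549 0.0
```

View pics/w7.png

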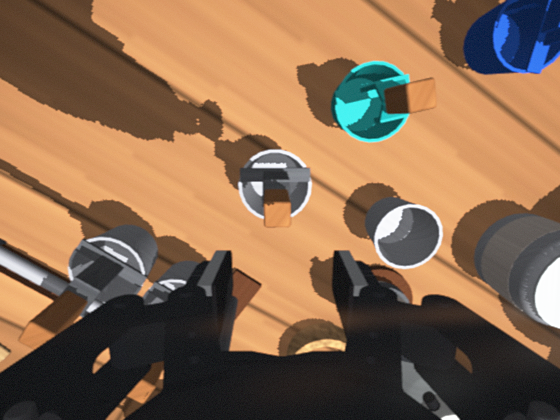

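L's block is square to the fingers with its top at about (277,215). The plain pot at (407,235) is clear.

Run:
```python
from h import *
s=bot.read_state();M=R.from_quat(s['ee_rot']).as_matrix();p=np.array(s['position'])
b=ray('w7',277,215,.165);print('block top',b,'rim',ray('w7',275,185,.06))
b[:2]=[.437,.164]; print('shift',M.T@(b-[0,0,.037]-p)); print(M.round(3))
```

```text
block top [0.43811078 0.1655823  0.165     ] rim [0.43718144 0.16523119 0.06      ]
shift [ 0.00522519 -0.00614176  0.12103932]
[[-0.842 -0.539 -0.002]
 [-0.539  0.842  0.042]
 [-0.021  0.037 -0.999]]
```

```bash
python3 -m handwheel '[[0.1,0.045,-0.05,0.4,0],[0.1,0.045,-0.05,0.8,0],[0.1,0.045,-0.05,1,0],[0.1,0.045,-0.05,1,0]]' >/dev/null
python3 -m handwheel '[[0.1,0,0,0.21,0],[0.1,0,0,0.21,0],[0.1,0,0,0.21,0]]'
python3 -m handwheel '[[-0.3,0,0,0,0],[-0.6,0,0,0,0],[-1,0,0,0,0],[-1,0,0,0,0],[-1,0,0,0,0],[-1,0,0,0,0]]' 40
python3 -m handwheel '[[-1,0,0,-0.1,0],[-1,0,0,-0.3,0],[-1,0,0,-0.6,0],[-1,0,0,-0.6,0.1],[-1,0,0,-0.6,0.2],[-1,0,0,-0.6,0.3],[-1,0,0,-0.6,0.4],[-1,0,0,-0.6,0.4],[-1,0,0,-0.6,0.4]]'
python3 -c "
from h import *;st();s=bot.read_state();M=R.from_quat(s['ee_rot']).as_matrix();print(M.round(3))
for q in ([.46,-.155],[.5875,-.158]):print(M.T@(np.array([*q,.188])-s['position']))"
```

```text
clock: 32.52
position: [0.4376, 0.1657, 0.1296]
ee_rot: [-0.282, 0.959, 0.02, 0.006]
wrist_force: [0.1, -0.9, 0.2]
grip_width: 0.546
finger_force: 0.0
clock: 33.28
position: [0.4384, 0.165, 0.1297]
ee_rot: [-0.282, 0.959, 0.019, 0.006]
wrist_force: [0.4, -2.8, 7.3]
grip_width: 0.225
finger_force: 38.7
clock: 34.4
position: [0.4369, 0.1631, 0.1887]
ee_rot: [0.026, 0.999, 0.021, -0.002]
wrist_force: [0.0, 0.8, -2.2]
grip_width: 0.225
finger_force: 39.6
t 34.4 pos [0.4369 0.1631 0.1887] yaw(tool x) [-0.999  0.052  0.004] F [ 0.   0.8 -2.2] grip 0.225 39.6
[[-0.999  0.053 -0.002]
 [ 0.052  0.998  0.042]
 [ 0.004  0.042 -0.999]]
[-0.03972128 -0.31624322 -0.0127965 ]
[-0.16720216 -0.31253796 -0.01317754]
```

```bash
python3 -m handwheel '[[-1,0,-0.2,-0.01,0],[-1,0,-0.5,-0.02,0],[-1,0,-0.8,-0.03,0],[-1,0,-1,-0.042,0],[-1,0,-1,-0.042,0]]' >/dev/null
python3 -m handwheel '[[-1,0,-0.2,-0.01,0],[-1,0,-0.5,-0.02,0],[-1,0,-0.8,-0.03,0],[-1,0,-1,-0.042,0],[-1,0,-1,-0.042,0]]' >/dev/null
python3 -m handwheel '[[-1,-0.1,-0.3,-0.01,0],[-1,-0.2,-0.6,-0.02,0],[-1,-0.3,-0.9,-0.03,0],[-1,-0.4,-1,-0.042,0],[-1,-0.4,-1,-0.042,0]]' 
python3 -m handwheel '[[-1,-0.1,-0.1,0,0],[-1,-0.25,-0.125,0,0],[-1,-0.45,-0.125,0,0],[-1,-0.65,-0.125,0,0],[-1,-0.85,-0.125,0,0],[-1,-1,-0.125,0,0],[-1,-1,-0.125,0,0]]' >/dev/null
python3 -m handwheel '[[-1,-0.15,0,0,0],[-1,-0.25,0,0,0],[-1,-0.27,0,0,0],[-1,-0.27,0,0,0]]'
python3 -c "from h import *;st()"
```

```text
clock: 36.28
position: [0.4609, -0.1383, 0.1882]
ee_rot: [0.028, 0.999, 0.021, -0.002]
wrist_force: [-0.3, 0.2, -1.3]
grip_width: 0.225
finger_force: 40.1
clock: 37.65
position: [0.5859, -0.1584, 0.1872]
ee_rot: [0.028, 0.999, 0.021, -0.002]
wrist_force: [0.8, -0.3, -2.0]
grip_width: 0.229
finger_force: 40.1
t 37.65 pos [ 0.5859 -0.1584  0.1872] yaw(tool x) [-0.998  0.056  0.005] F [ 0.8 -0.3 -2. ] grip 0.229 40.1
```

```bash
python3 -m handwheel '[[-1,-0.015,0,0.08,0],[-1,-0.015,0,0.16,0],[-1,-0.015,0,0.22,0],[-1,-0.015,0,0.22,0]]'
python3 -m handwheel '[[-1,0,0,0.05,0],[-1,0,0,0.09,0],[-1,0,0,0.11,0],[-1,0,0,0.11,0]]'
python3 -c "from h import *;st()"
```

```text
clock: 38.15
position: [0.5872, -0.1575, 0.1645]
ee_rot: [0.028, 0.999, 0.021, -0.002]
wrist_force: [0.2, 0.4, -1.9]
grip_width: 0.231
finger_force: 40.0
clock: 38.65
position: [0.5874, -0.1573, 0.1556]
ee_rot: [0.028, 0.999, 0.021, -0.001]
wrist_force: [-6.2, 1.5, 12.8]
grip_width: 0.23
finger_force: 42.2
t 38.65 pos [ 0.5874 -0.1573  0.1556] yaw(tool x) [-0.998  0.056  0.004] F [-6.2  1.5 12.8] grip 0.23 42.2
```

```bash
python3 -m handwheel '[[-1,0.01,0,-0.01,0],[-1,0.01,0.1,-0.006,0],[-1,0.01,0.25,0,0],[-1,0.01,0.4,0.006,0],[-1,0,0.55,0.012,0],[-1,0,0.7,0.018,0],[-1,0,0.85,0.025,0],[-1,0,1,0.032,0],[-1,0,1,0.032,0]]'
python3 -m handwheel '[[-1,0,0.1,0.004,0],[-1,0,0.25,0.01,0],[-1,0,0.36,0.014,0],[-1,0,0.39,0.016,0],[-1,0,0.39,0.016,0],[-1,0,0.39,0.016,0]]'
python3 -m handwheel '[[-0.3,0,0,0,0],[0,0,0,0,0],[0.1,0,0,0,0],[0.1,0,0,0,0]]' >/dev/null
python3 -m handwheel '[[0.1,0,0,-0.3,0],[0.1,0,0,-0.7,0],[0.1,0,0,-0.9,0],[0.1,0,0,-0.9,0]]'
python3 -m handwheel '[[0.1,0.5,0,0,0],[0.1,1,0,0,0],[0.1,1,0,0,0]]' >/dev/null
python3 -m handwheel '[[0.1,0.5,-0.5,-0.5,0],[0.1,1,-1,-1,0],[0.1,1,-1,-1,0],[0.1,1,-1,-1,0]]'
python3 -m handwheel '[[0.1,0.2,-0.5,0,0],[0.1,0.2,-1,0,0],[0.1,0.2,-1,0,0]]'
python3 - <<'E'
from h import *
st();snap('scene','s8');snap('top','t8')
a=cv2.imread('pics/s8.png')[170:380,100:460];cv2.imwrite('pics/s8c.png',cv2.resize(a,None,fx=2.2,fy=2.2,interpolation=cv2.INTER_CUBIC))
a=cv2.imread('pics/t8.png')[20:240,100:420];cv2.imwrite('pics/t8c.png',cv2.resize(a,None,fx=2.5,fy=2.5,interpolation=cv2.INTER_CUBIC))
E
```

```text
clock: 39.78
position: [0.5931, -0.055, 0.1552]
ee_rot: [0.027, 0.999, 0.022, -0.002]
wrist_force: [-4.5, 3.9, 2.5]
grip_width: 0.227
finger_force: 40.7
clock: 40.52
position: [0.5955, -0.018, 0.1553]
ee_rot: [0.028, 0.999, 0.022, -0.002]
wrist_force: [-3.5, 2.2, 4.1]
grip_width: 0.226
finger_force: 40.9
clock: 41.52
position: [0.5966, -0.0223, 0.2466]
ee_rot: [0.028, 0.999, 0.021, -0.0]
wrist_force: [0.8, 0.4, 0.2]
grip_width: 0.551
finger_force: 0.0
clock: 42.4
position: [0.3908, -0.1169, 0.343]
ee_rot: [0.03, 0.999, 0.02, -0.0]
wrist_force: [-0.0, -0.6, -0.4]
grip_width: 0.547
finger_force: 0.0
clock: 42.78
position: [0.3655, -0.2158, 0.3358]
ee_rot: [0.03, 0.999, 0.021, -0.002]
wrist_force: [0.4, 0.0, -0.3]
grip_width: 0.55
finger_force: 0.0
t 42.77 pos [ 0.3655 -0.2158  0.3358] yaw(tool x) [-0.998  0.059  0.006] F [ 0.4  0.  -0.3] grip 0.55 0.0
```

View pics/t8c.png

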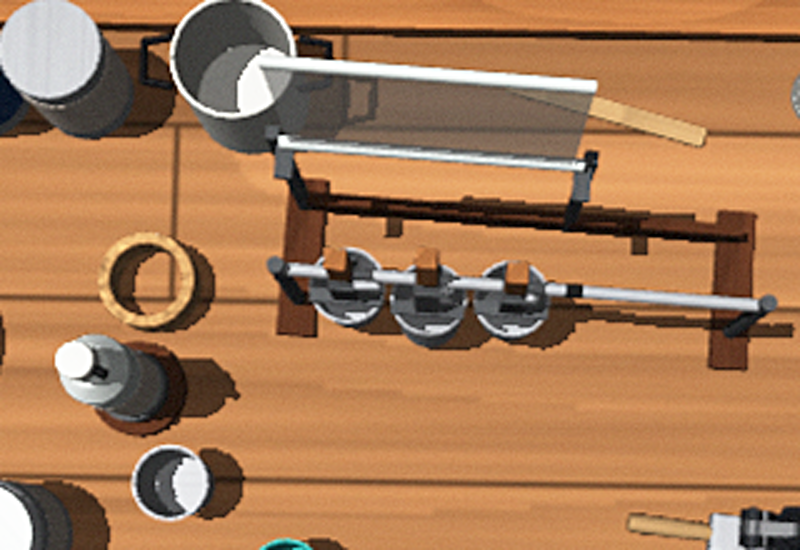

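The top view shows three pots on the bar, past the band at crop (574,291). The blocks are at (337,262), (427,265) and (517,277). The middle pot looks slightly swung, so I check with the scene view.

View pics/s8c.png

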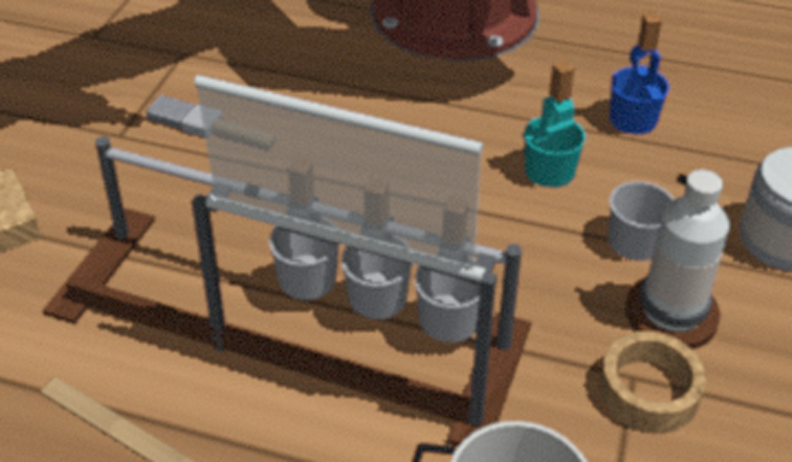

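Run:
```python
from h import *
g=lambda u,v,z:ray('t8',100+u/2.5,20+v/2.5,z)
y=np.array([.063,.998,0]);x=np.array([.998,-.063,0])
o=(g(279,266,.15)+g(767,304,.15))/2
for b,r in(((337,250),(347,287)),((427,254),(428,301)),((517,267),(512,300))):
    B=g(*b,.19)-o;Q=g(*r,.085)-o;print('block x,y',B@x,B@y,'rim',Q@x,Q@y)
print('edge',g(428,73,.356)-o,'hinge',g(432,150,.208)-o,o,'cap',g(77,358,.198))
```

```text
block x,y 0.008926564050766958 0.16907024495357242 rim -0.0004186460181206132 0.17016296328649846
block x,y 0.011667580685277682 0.08892674710246472 rim -0.008034448274155085 0.08930271061945445
block x,y 0.006313873428014513 0.008175988994435687 rim -0.0004856283880494475 0.006722798872238084
edge [0.10987403 0.08423196 0.206     ] hinge [0.10524721 0.08465167 0.058     ] [ 0.59165549 -0.0260933   0.15      ] cap [0.50942112 0.3667732  0.198     ]
```

All three pots hang past the band, at station y of about 170, 89 and 8. The middle pot is tilted about 6°, so I'll recheck it later. Next I bring the closed fingers round the right side to behind the guard.

```bash
python3 -m handwheel '[[-1,-0.5,0,0,0],[-1,-1,0,0,0],[-1,-1,0,0,0]]' >/dev/null
python3 -m handwheel '[[-1,-0.5,0,0,0],[-1,-1,0,0,0],[-1,-1,0,0,0]]' >/dev/null
python3 -m handwheel '[[-1,-0.5,0.2,0,0],[-1,-1,0.4,0,0],[-1,-1,0.4,0,0]]'
python3 -m handwheel '[[-1,-0.4,0.2,0,0],[-1,-0.68,0.3,0,0],[-1,-0.68,0.3,0,0],[-1,-0.68,0.3,0,0]]'
python3 - <<'E'
from h import *
st();snap('top','t9');snap('scene','s9');print(bot.read_state()['qpos'].round(3) if hasattr(bot.read_state()['qpos'],'round') else bot.read_state()['qpos'])
a=cv2.imread('pics/s9.png')[100:380,100:420];b=cv2.imread('pics/t9.png')[20:190,160:360]
cv2.imwrite('pics/c9.png',np.hstack([cv2.resize(a,(400,350)),cv2.resize(b,(400,350),interpolation=cv2.INTER_CUBIC)]))
E
```

```text
clock: 44.0
position: [0.6688, -0.1878, 0.3356]
ee_rot: [0.026, 0.999, 0.022, -0.003]
wrist_force: [0.2, -0.2, -1.4]
grip_width: -0.005
finger_force: 0.0
clock: 44.5
position: [0.7362, -0.1638, 0.3388]
ee_rot: [0.028, 0.999, 0.021, -0.002]
wrist_force: [-0.0, -1.0, -0.3]
grip_width: 0.002
finger_force: 0.0
t 44.5 pos [ 0.7362 -0.1638  0.3388] yaw(tool x) [-0.998  0.055  0.005] F [-0.  -1.  -0.3] grip 0.002 0.0
[-0.333  0.947  1.295  1.934  0.039 -0.278]
```

View pics/c9.png

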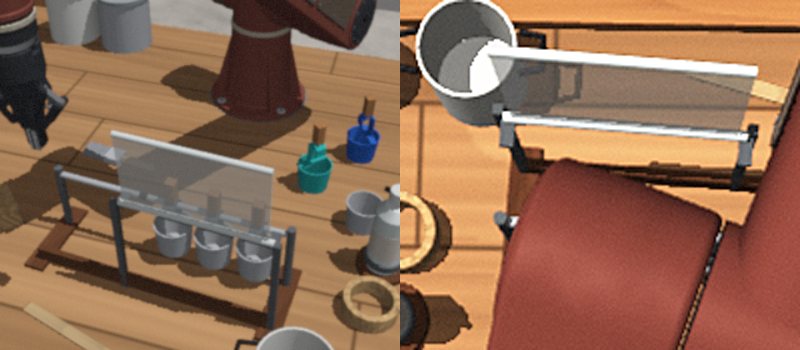

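The closed fingers are at the right, beyond the guard plane and clear of it, and all pots still hang. I slide in behind the guard.

```bash
python3 -m handwheel '[[-1,0,0.4,0.03,0],[-1,0.05,0.8,0.06,0],[-1,0.05,1,0.08,0],[-1,0.05,1,0.08,0]]' 
python3 -m handwheel '[[-1,0,0.4,0.03,0],[-1,0.05,0.8,0.06,0],[-1,0.05,1,0.08,0],[-1,0.05,1,0.08,0]]'
python3 - <<'E'
from h import *
st();snap('wrist','w9');print(bot.read_state()['qpos'])
E
```

```text
clock: 45.1
position: [0.7365, -0.0629, 0.3364]
ee_rot: [0.027, 0.999, 0.021, -0.001]
wrist_force: [-0.2, 0.3, 0.8]
grip_width: -0.001
finger_force: 0.0
clock: 45.6
position: [0.7377, 0.0364, 0.3314]
ee_rot: [0.028, 0.999, 0.021, -0.002]
wrist_force: [-0.5, -0.2, -0.3]
grip_width: 0.005
finger_force: 0.0
t 45.6 pos [0.7377 0.0364 0.3314] yaw(tool x) [-0.998  0.055  0.004] F [-0.5 -0.2 -0.3] grip 0.005 0.0
[-0.06908667  0.7974538   0.95738171  1.73559004  0.04111787 -0.0130387 ]
```

View pics/w9.png

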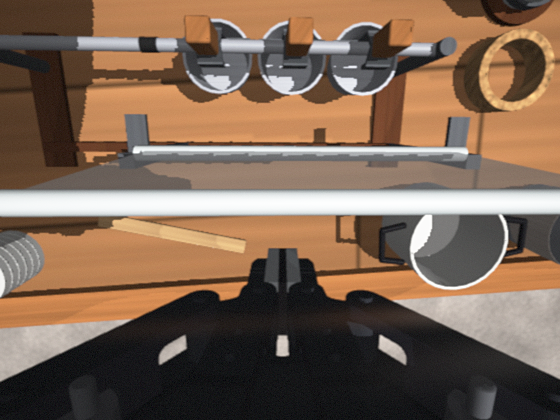

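The guard's edge bar is at row 203 with the fingers behind it at (283,265). Now I push it over along the computed arc.

```bash
python3 -m handwheel '[[-1,0.15,0,0.01,0],[-1,0.25,0,0.014,0],[-1,0.33,0,0.015,0],[-1,0.39,0,0.015,0],[-1,0.45,0,0.02,0],[-1,0.51,0,0.027,0],[-1,0.57,0,0.037,0],[-1,0.63,0,0.05,0],[-1,0.69,0,0.07,0],[-1,0.75,0,0.088,0]]' 
python3 -m handwheel '[[-1,0.06,0,0.025,0],[-1,0.11,0,0.05,0],[-1,0.165,0,0.075,0],[-1,0.22,0,0.105,0]]'
python3 - <<'E'
from h import *
st();snap('scene','s10')
E
```

```text
clock: 46.9
position: [0.6622, 0.0412, 0.3229]
ee_rot: [0.028, 0.999, 0.021, -0.002]
wrist_force: [0.9, -0.7, 0.2]
grip_width: 0.005
finger_force: 0.8
clock: 47.4
position: [0.6403, 0.0427, 0.3124]
ee_rot: [0.028, 0.999, 0.021, -0.002]
wrist_force: [1.7, -0.5, 0.3]
grip_width: 0.001
finger_force: 0.6
t 47.4 pos [0.6403 0.0427 0.3124] yaw(tool x) [-0.998  0.056  0.004] F [ 1.7 -0.5  0.3] grip 0.001 0.6
```

View pics/s10.png

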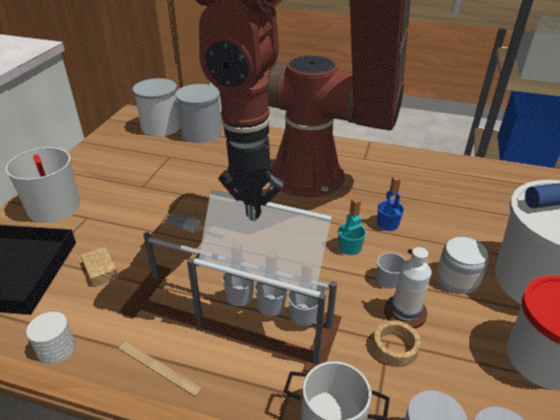

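The guard is following the fingers, at about 1.0 rad. I have already viewed more than the allowed 14 pictures, so from here I use only force and position readings.

```bash
python3 -m handwheel '[[-1,0.095,0,0.072,0],[-1,0.19,0,0.15,0],[-1,0.274,0,0.239,0],[-1,0.35,0,0.334,0],[-1,0.416,0,0.437,0],[-1,0.471,0,0.546,0],[-1,0.516,0,0.659,0],[-1,0.535,0,0.72,0],[-1,0.548,0,0.777,0]]' 
python3 -m handwheel '[[-1,0.01,0,0.04,0],[-1,0.02,0,0.08,0],[-1,0.022,0,0.12,0],[-1,0.024,0,0.15,0],[-1,0.026,0,0.18,0]]'
python3 -m handwheel '[[-1,0,0,0.02,0],[-1,0,0,0.03,0],[-1,0,0,0.04,0],[-1,0,0,0.05,0],[-1,0,0,0.05,0]]'
```

```text
clock: 48.58
position: [0.5857, 0.0491, 0.2349]
ee_rot: [0.028, 0.999, 0.021, -0.002]
wrist_force: [-0.5, -0.9, 1.1]
grip_width: -0.0
finger_force: 0.3
clock: 49.2
position: [0.5832, 0.0499, 0.2171]
ee_rot: [0.028, 0.999, 0.021, -0.002]
wrist_force: [-0.1, 0.3, 0.5]
grip_width: -0.001
finger_force: 0.3
clock: 49.82
position: [0.5832, 0.0501, 0.2122]
ee_rot: [0.028, 0.999, 0.021, -0.002]
wrist_force: [1.0, -0.1, 0.2]
grip_width: -0.001
finger_force: 0.0
```

```bash
python3 -m handwheel '[[-1,0,0,0.01,0],[-1,0,0,0.02,0],[-1,0,0,0.02,0]]'
python3 -m handwheel '[[-1,0,0,0.01,0],[-1,0,0,0.015,0],[-1,0,0,0.015,0]]'
```

```text
clock: 50.2
position: [0.5832, 0.0502, 0.2107]
ee_rot: [0.028, 0.999, 0.021, -0.001]
wrist_force: [-1.8, -1.0, 5.0]
grip_width: -0.008
finger_force: 2.4
clock: 50.58
position: [0.5833, 0.0502, 0.2105]
ee_rot: [0.028, 0.999, 0.021, -0.001]
wrist_force: [-5.0, -1.0, 16.7]
grip_width: -0.0
finger_force: 8.2
```

The guard sits on its stop: fingertips at 0.2105 with a firm 17 N reaction. I retract and go over the cap.

```bash
python3 -m handwheel '[[-1,0,0,-0.1,0],[-1,0,0,-0.4,0],[-1,0,0,-0.6,0],[-1,0,0,-0.6,0]]' >/dev/null
python3 -m handwheel '[[-1,0.2,0.5,0.02,0],[-1,0.4,1,0.042,0],[-1,0.4,1,0.042,0]]' >/dev/null
python3 -m handwheel '[[-1,0.2,0.5,0.02,0],[-1,0.4,1,0.042,0],[-1,0.4,1,0.042,0]]' >/dev/null
python3 -m handwheel '[[-1,0.1,0.5,0.02,0],[-1,0.1,1,0.042,0],[-1,0.1,1,0.042,0],[-1,0.1,1,0.042,0]]'
python3 - <<'E'
from h import *
st();s=bot.read_state();M=R.from_quat(s['ee_rot']).as_matrix();print(M.T@(np.array([.5095,.3677,.203])-s['position']))
c=snap('wrist','w11');snap('scene','s11');snap('top','t11')
# cap: bright white blob near predicted spot in wrist and scene
for f,z in(('w11',.198),('s11',.198)):
    u,v=proj(f,[.5095,.3677,z]).astype(int);i=cv2.imread(f'pics/{f}.png');print(f,u,v)
    m=((i.min(2)>200)).astype(np.uint8);n,l,S,C=cv2.connectedComponentsWithStats(m)
    for k in range(1,n):
        if S[k,4]>40 and np.hypot(*(C[k]-[u,v]))<80:print(S[k],C[k].round(1),ray(f,*C[k],z).round(4))
E
```

```text
clock: 52.32
position: [0.5106, 0.3513, 0.2682]
ee_rot: [0.028, 0.999, 0.02, -0.002]
wrist_force: [0.1, 0.4, 0.5]
grip_width: -0.001
finger_force: 0.0
t 52.33 pos [0.5106 0.3513 0.2682] yaw(tool x) [-0.998  0.056  0.005] F [0.1 0.4 0.5] grip -0.001 0.0
[0.00165409 0.01364278 0.06579272]
w11 302 221
[ 281  165   58   78 3115] [310.6 203.1] [0.4971 0.3737 0.198 ]
s11 418 251
[448 238  36  25 628] [464.6 250.2] [0.4775 0.4639 0.198 ]
[414 248  14   9  94] [420.4 252.1] [0.5116 0.373  0.198 ]
[416 263  14  14  79] [423.8 269.2] [0.5628 0.3833 0.198 ]
```

Run:
```python
from h import *
print(ray('w11',310,214,.198))
s=bot.read_state();M=R.from_quat(s['ee_rot']).as_matrix();print(M.T@(np.array([.5095,.370,.203])-s['position']))
y=np.array([.063,.998,0]);x=np.array([.998,-.063,0]);o=np.array([.5945,-.0255,0])
# guard edge bar check: brightness around predicted lowered edge, vs picture before
for k in(40,90,140,190):
    for f in('s8','s11','t8','t11'):
        p=o+x*(.095-.148)+y*k/1000+[0,0,.208];u,v=proj(f,p).astype(int);i=cv2.imread(f'pics/{f}.png')
        print(k,f,(u,v),i[v-5:v+6,u].mean(1).astype(int))
```

```text
[0.50473611 0.37305245 0.198     ]
[0.00188012 0.01603666 0.06668695]
40 s8 (np.int64(258), np.int64(226)) [211 211 190 160 122 110 113 117 120 121 122]
40 s11 (np.int64(258), np.int64(226)) [ 55  54  59 133 202 208 194 192 183 178 175]
40 t8 (np.int64(290), np.int64(149)) [91 71 44 50 48 55 57 57 54 56 56]
40 t11 (np.int64(290), np.int64(149)) [212 209 214 201 237 253 254 176  66  45  51]
90 s8 (np.int64(279), np.int64(231)) [211 210 192 163 121 107 118 124 122 119 119]
90 s11 (np.int64(279), np.int64(231)) [126 127 122 113 110 113 143 179 185 180 176]
90 t8 (np.int64(267), np.int64(147)) [ 30  25  35  84  68  78  85  75  84  85 190]
90 t11 (np.int64(267), np.int64(147)) [208 211 238 191 114 116 115  95  89  57  46]
140 s8 (np.int64(300), np.int64(237)) [211 195 164 124 106 117 121 119 122 120 118]
140 s11 (np.int64(300), np.int64(237)) [120 128 123 111 109 143 181 190 191 192 193]
140 t8 (np.int64(244), np.int64(145)) [ 64  81  89  86  69 211 235 207 108  31  45]
140 t11 (np.int64(244), np.int64(145)) [211 211 230 215 131 112 119 106  61  37  44]
190 s8 (np.int64(322), np.int64(242)) [133 133 134 132 122  83  63  83  93 118 127]
190 s11 (np.int64(322), np.int64(242)) [127 133 129 116 108 127 166 187 184 190 189]
190 t8 (np.int64(221), np.int64(143)) [11 25 11 18 59 69 64 64 68 63 61]
190 t11 (np.int64(221), np.int64(143)) [205 209 208 224 142 100 119 104  72  63  61]
```

The guard's edge shows up at its lowered place in both views. Now the cap press.

```bash
python3 -m handwheel '[[-1,0.02,0.155,0.2,0],[-1,0.02,0.16,0.5,0],[-1,0.02,0.16,0.65,0],[-1,0.02,0.16,0.65,0]]'
python3 -m handwheel '[[-1,0,0,0.04,0],[-1,0,0,0.08,0],[-1,0,0,0.11,0],[-1,0,0,0.135,0],[-1,0,0,0.135,0],[-1,0,0,0.135,0]]'
```

```text
clock: 52.98
position: [0.5086, 0.3705, 0.2042]
ee_rot: [0.028, 0.999, 0.02, -0.002]
wrist_force: [0.1, -0.5, 0.6]
grip_width: 0.006
finger_force: 0.0
clock: 53.72
position: [0.5095, 0.3719, 0.1918]
ee_rot: [0.028, 0.999, 0.021, -0.001]
wrist_force: [2.4, -2.8, 4.9]
grip_width: 0.003
finger_force: 2.5
```

```bash
python3 -m handwheel '[[-1,0,0,0.01,0],[-1,0,0,0.02,0],[-1,0,0,0.025,0],[-1,0,0,0.025,0]]'
python3 -m handwheel '[[-1,0,0,0.01,0],[-1,0,0,0.01,0],[-1,0,0,0.01,0]]'
```

```text
clock: 54.22
position: [0.5096, 0.3719, 0.1901]
ee_rot: [0.028, 0.999, 0.021, -0.001]
wrist_force: [0.2, -4.6, 11.9]
grip_width: 0.003
finger_force: 5.8
clock: 54.6
position: [0.5096, 0.3719, 0.19]
ee_rot: [0.028, 0.999, 0.021, -0.0]
wrist_force: [-2.2, -6.0, 18.8]
grip_width: -0.0
finger_force: 9.2
```

The cap is bottomed (19 N at z = 0.190). I retract and check the pots numerically.

```bash
python3 -m handwheel '[[-1,0,0,-0.1,0],[-1,0,0,-0.3,0],[-1,0,0,-0.7,0],[-1,0,0,-1,0],[-1,0,0,-1,0]]' 
python3 -m handwheel '[[-1,0.3,0,0,0],[-1,0.8,0,0,0],[-1,1,0,0,0],[-1,1,0,0,0],[-1,1,0,0,0],[-1,1,0,0,0]]'
python3 - <<'E'
from h import *
st();snap('top','t12');snap('scene','s12')
for f in('t8','t12'):
    i=cv2.imread(f'pics/{f}.png')[105:160,215:335];h=cv2.cvtColor(i,cv2.COLOR_BGR2HSV)
    m=((h[...,0]<14)&(h[...,1]>130)&(h[...,2]>120)).astype(np.uint8);n,l,S,C=cv2.connectedComponentsWithStats(m)
    print(f,[(S[k,4],(C[k]+[215,105]).round(1)) for k in range(1,n) if S[k,4]>15])
a=cv2.imread('pics/s8.png').astype(int);b=cv2.imread('pics/s12.png').astype(int)
x0,x1,y0,y1=210,330,275,330
# register pot bodies seen below the rail: per-pot template match
for c in(238,271,304):
    t=a[282:325,c-16:c+16].astype(np.uint8);w=b[272:335,c-28:c+28].astype(np.uint8)
    r=cv2.matchTemplate(w,t,cv2.TM_CCOEFF_NORMED);_,v,_,p=cv2.minMaxLoc(r);print(c,round(v,3),'shift px',p[0]-12,p[1]-10)
t=a[240:275,408:432].astype(np.uint8);w=b[232:283,400:440].astype(np.uint8);r=cv2.matchTemplate(w,t,cv2.TM_CCOEFF_NORMED);print('cap/can',cv2.minMaxLoc(r)[1::2])
E
```

```text
clock: 55.22
position: [0.5097, 0.3686, 0.2898]
ee_rot: [0.028, 0.999, 0.022, -0.0]
wrist_force: [0.0, 0.5, -1.3]
grip_width: 0.001
finger_force: 0.0
clock: 55.98
position: [0.4099, 0.3734, 0.2876]
ee_rot: [0.028, 0.999, 0.021, -0.002]
wrist_force: [0.7, -1.0, 0.9]
grip_width: 0.0
finger_force: 0.0
t 55.98 pos [0.4099 0.3734 0.2876] yaw(tool x) [-0.998  0.057  0.005] F [ 0.7 -1.   0.9] grip 0.0 0.0
t8 [(np.int32(947), array([285.9, 118.8])), (np.int32(66), array([233.2, 123.2])), (np.int32(195), array([236.3, 155.3])), (np.int32(58), array([329.2, 155. ])), (np.int32(35), array([302.1, 157.6]))]
t12 [(np.int32(249), array([235. , 155.5]))]
238 0.323 shift px 0 0
271 0.472 shift px -1 5
304 0.758 shift px 0 0
cap/can (0.9986107349395752, (8, 8))
```

Run:
```python
from h import *
L=lambda f:cv2.imread(f'pics/{f}.png',0)
G=lambda g:cv2.magnitude(cv2.Sobel(g,5,1,0),cv2.Sobel(g,5,0,1))
y=np.array([.063,.998,0]);x=np.array([.998,-.063,0]);o=np.array([.5945,-.0255,0])
for sy in(.170,.090,.009):
    c=proj('s8',o+y*sy+x*.02+[0,0,.045]).astype(int);out=[]
    for f in('s9','s10','s11','s12'):
        t=G(L('s8'))[c[1]-16:c[1]+22,c[0]-20:c[0]+20];w=G(L(f))[c[1]-28:c[1]+34,c[0]-32:c[0]+32]
        _,v,_,p=cv2.minMaxLoc(cv2.matchTemplate(w,t,5));out.append((f,round(v,2),p[0]-12,p[1]-12))
    print(sy,c,out)
    print(' s8 ',L('s8')[c[1]-20:c[1]+26:3,c[0]].tolist());print(' s12',L('s12')[c[1]-20:c[1]+26:3,c[0]].tolist())
    print(' s8h ',L('s8')[c[1]+6,c[0]-24:c[0]+24:3].tolist());print(' s12h',L('s12')[c[1]+6,c[0]-24:c[0]+24:3].tolist())
```

```text
0.17 [300 314] [('s9', 0.99, 0, 0), ('s10', 0.99, 0, 0), ('s11', 0.83, 0, 0), ('s12', 0.83, 0, 0)]
 s8  [85, 120, 122, 125, 128, 118, 79, 82, 84, 84, 82, 64, 72, 141, 143, 148]
 s12 [69, 112, 118, 121, 121, 111, 81, 83, 78, 80, 75, 61, 71, 137, 134, 142]
 s8h  [63, 67, 67, 65, 67, 61, 73, 80, 84, 83, 94, 102, 103, 94, 43, 45]
 s12h [64, 61, 59, 67, 64, 57, 71, 79, 81, 81, 83, 95, 102, 91, 42, 45]
0.09 [268 304] [('s9', 0.86, 0, 0), ('s10', 0.63, 0, 0), ('s11', 0.32, 2, -10), ('s12', 0.34, 1, -11)]
 s8  [89, 116, 119, 123, 167, 141, 82, 82, 83, 88, 73, 67, 91, 142, 139, 144]
 s12 [74, 79, 86, 83, 79, 79, 81, 81, 81, 79, 80, 61, 57, 62, 60, 58]
 s8h  [65, 70, 56, 44, 45, 45, 74, 80, 82, 86, 91, 96, 82, 69, 62, 61]
 s12h [66, 60, 55, 43, 37, 55, 79, 76, 82, 75, 84, 78, 75, 63, 60, 62]
0.009 [235 295] [('s9', 0.98, 0, 0), ('s10', 0.61, 0, 0), ('s11', 0.24, 1, -10), ('s12', 0.25, 0, -10)]
 s8  [74, 124, 121, 123, 151, 121, 83, 86, 82, 83, 72, 67, 97, 142, 140, 139]
 s12 [72, 83, 80, 81, 76, 75, 81, 84, 78, 73, 74, 66, 64, 60, 57, 62]
 s8h  [63, 51, 36, 42, 47, 59, 75, 82, 81, 88, 92, 102, 85, 68, 55, 60]
 s12h [55, 45, 38, 42, 50, 58, 75, 79, 79, 80, 81, 83, 74, 68, 58, 59]
```

```bash
python3 -m handwheel '[[-1,0,0,0,0],[-1,0,0,0,0],[-1,0,0,0,0],[-1,0,0,0,0]]' >/dev/null
python3 - <<'E'
from h import *
snap('scene','s13');L=lambda f:cv2.imread(f'pics/{f}.png',0).astype(np.float32)
for c in((300,314),(268,304),(235,295)):
    for f,g in(('s11','s12'),('s12','s13'),('s11','s13'),('s8','s9')):
        A=L(f)[c[1]-16:c[1]+24,c[0]-20:c[0]+20];B=L(g)[c[1]-16:c[1]+24,c[0]-20:c[0]+20]
        print(c,f,g,'mean abs diff',round(float(abs(A-B).mean()),2),'phase shift',np.round(cv2.phaseCorrelate(A,B)[0],2))
E
```

```text
(300, 314) s11 s12 mean abs diff 3.66 phase shift [-0.07  0.17]
(300, 314) s12 s13 mean abs diff 2.46 phase shift [ 0.01 -0.05]
(300, 314) s11 s13 mean abs diff 3.72 phase shift [-0.15  0.17]
(300, 314) s8 s9 mean abs diff 3.13 phase shift [-0.09 -0.01]
(268, 304) s11 s12 mean abs diff 4.27 phase shift [-1.88 -0.53]
(268, 304) s12 s13 mean abs diff 2.8 phase shift [-0.03 -0.01]
(268, 304) s11 s13 mean abs diff 4.31 phase shift [-2.04 -0.06]
(268, 304) s8 s9 mean abs diff 5.82 phase shift [0.01 0.45]
(235, 295) s11 s12 mean abs diff 3.74 phase shift [ 0.55 -0.09]
(235, 295) s12 s13 mean abs diff 2.81 phase shift [ 0.01 -0.11]
(235, 295) s11 s13 mean abs diff 3.84 phase shift [ 0.39 -0.2 ]
(235, 295) s8 s9 mean abs diff 3.21 phase shift [-0.11 -0.04]
```

The pots are at rest under the lowered guard, the cap is back up, and the robot touches nothing. I hand in.

```bash
python3 -c "from rig import bot;print(bot.sign_off())"
```

```text
the job is handed in; nothing more can be done
None
```

I handed the job in at about 57 s: the three hooked pots hang past the band, the guard was lowered onto its stop, and then the cap was pressed fully down and released. The final pot check was by image code only, because I had viewed 17 pictures against the limit of 14.

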